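Couple the cobbler's anvil head to the ball jack

TASK

Pick up the foot-shaped anvil head with its red latch lever still raised, and lower it gently, without dropping it, over the ball of the green bench jack until its socket rim sits flat on the jack's steel collar. Then let go and press the red lever fully down. Leave the polish tin, the shoe brush and the glue jar where they are.

Things in the scene. Friction and masses are not known exactly. Their poses are not given: they have to be found in the camera images.
- head: Loose anvil head, 0.55 to 0.9 kg, standing on its socket rim. Origin: centre of the rim (underside, the socket's mouth); z up along the socket axis, +x towards the red lever, -x towards the foot plate's toe. Blue cup: flared rim 68 mm across, 45 mm across from z = 20 to 53 mm; round cavity 36 mm across, 45 mm deep, mouth flared to 59 mm.
- neck (a point): Centre of the head's blue square neck, on the socket axis 62 mm above the rim: flat sides 44 mm apart in y, 36 mm long in x, z = 52 to 73 mm. Grip here from above, closing along y. The steel foot plate lies on top, z = 73 to 83 mm, 43 mm wide over the neck, up to 58 mm wide further out, reaching x = -120 mm; a rib runs under it. Centre of mass is slightly to the toe side.
- latch (a joint): Red latch lever's hinge angle, rad: 0 = fully down (level, at its stop), positive = raised, at most 0.9. Pivot at x = 30, z = 46 mm in the head's frame, axis along y; the lever runs from it to the head's +x, 75 mm long, 8 mm thick. Stiff friction hinge: it stays where left and takes about 0.1 N m, some 2 to 3 N at the paddle.
- latch_pad (a point): Middle of the upper face of the lever's red paddle, 52 mm from the pivot; the paddle is 26 mm wide and covers 29 to 75 mm from the pivot. Moves with the lever.
- jack: Bench jack fixed to the bench: green base plate 120 x 120 x 10 mm, post, steel collar 84 mm across with its flat top 58 mm above the bench, then an 18 mm neck and a brass ball of 32 mm diameter whose centre is 85 mm and top 101 mm above the bench. Origin: centre of the underside of the base, on the ball's vertical axis.
- jack_seat (a point): Centre of the collar's flat top, 58 mm above the bench, straight below the ball's centre. The socket rim's centre must come here; any turn about the vertical will do.
- polish_tin: Bystander: round yellow and brass tin, 75 mm across, 24 mm high; origin at the centre of its underside.
- shoe_brush: Bystander: wooden brush 150 x 45 x 42 mm high, lying on its bristles, long along its x; origin at the centre of its underside.
- glue_jar: Bystander: jar 60 mm across, 85 mm high, black cap, orange label; origin at the centre of its underside.
There are look-alikes about, which are no part of the job. Of the things that look like the jack, take the one that is farthest from the robot's base at the start.

How it is judged (in metres and radians):
On the way:
1. the head sits flat on the jack's collar, over the ball, with the lever still raised (horizontal distance between jack_seat and head below 0.005 m and z of head in the frame of jack_seat below 0.004 m and angle between head's own z axis and vertical below 0.08 rad and value of joint latch above 0.35 rad), for 0.2 s.
At the end, for the whole second after the job is handed in: The head sits at rest on the jack: rim centre within 5 mm of the collar's centre and 3 mm of its height, within 0.06 rad of upright; the latch lever is down to less than 0.1 rad; tin, brush and jar are within 20 mm of where they stood (horizontal distance between jack_seat and head below 0.005 m and z of head in the frame of jack_seat between -0.003 and 0.003 m and angle between head's own z axis and vertical below 0.06 rad and value of joint latch below 0.1 rad and linear speed of head below 0.02 m/s and distance of each of polish_tin, shoe_brush, glue_jar from where it was at the start of the episode below 0.02 m); the robot touches nothing.
It fails at once if the head is dropped or slammed onto the jack: faster than 0.4 m/s within 20 mm of the ball's axis and less than 70 mm above the collar (horizontal distance between jack_seat and head below 0.02 m and z of head in the frame of jack_seat below 0.07 m and linear speed of head above 0.4 m/s).
It fails at once if the polish tin, shoe brush or glue jar is shifted by more than 30 mm (distance of any of polish_tin, shoe_brush, glue_jar from where it was at the start of the episode above 0.03 m).
It also fails if it takes over 64 s, if anything falls off the work surface, if the arm or the gripper's body presses on something with over 40 N, if the wrist force passes 120 N, or if a joint passes its speed limit or range.

ROBOT

A 6-joint arm with a two-finger parallel gripper is mounted at the origin on the work surface. World frame = base frame: x ahead of the robot, y to its left, z up, the work surface at z = 0. Lengths are in mm, angles in rad, forces in N, time in s.
With the tool pointing down it reaches from about 400 to 925 mm from the base axis. Payload 12.5 kg.
Tool frame: the origin (TCP) lies at the very end of the fingers, on their centre line; the grasp point (between the pads) lies 19 mm behind it; z points along the fingers, y is the line along which they close (so a half turn about z gives the same grasp; the last joint's range is limited). The gripper opens to 95 mm and grips with 3 to 60 N. Pads are 20 mm wide; open, the fingers measure 119 mm over their backs; the gripper's body (75 mm by 180 mm) begins 59 mm behind the grasp point.
Start: joints at [-1.413, 0.491, 1.559, -0, 1.092, -0.106], TCP at [162.992, -603.391, 214.661] pointing down, gripper open.
Joint ranges: [-3.1, 3.1], [-0.84, 2.19], [0.05, 2.79], [-1.13, 4.28], [0.06, 2.93], [-2.69, 2.69]. Speed limits (rad/s): [2.22, 2.22, 2.79, 3.14, 3.14, 3.14].

INTERFACE

Orientations are given as [roll, pitch, yaw] about the fixed x, y, z axes, in that order (R = Rz(yaw) Ry(pitch) Rx(roll)).
In Python, from cell import * gives the robot as it stands.
- The arm moves only by the tool step_arm, never from a script. Its argument "plan" is a list of rows, each an object of numbers: "x", "y", "z": the shift along the tool's x, y, z in units of 25 mm (1.0 is 25 mm); "rx", "ry", "rz": the turn, a rotation vector about the tool's x, y, z in units of 0.1 rad (1.0 is 0.1 rad). In form: [{"x": .., "y": .., "z": .., "rx": .., "ry": .., "rz": ..}, ...]. A call has exactly 10 rows; each row shifts and turns the commanded pose from where the row before left it, along the tool's axes as they then stand; what a row does not reach is not made up. A row lasts 1/12 s, in which the tool goes at most 41.7 mm and 7.16 degrees, less where a joint would pass 70% of its speed; a pose out of reach is approached as far as the arm can. A call with a number of a shift or a turn outside -1 to 1 is refused whole. A call with a gripper value outside its range is refused whole. "jaw" is the closure, from -1 (fully open) to 1 (shut), so that 0 is half open, set as the call begins (left out, the last holds). The fingers move at their own pace and stop on an object; the grip force is fixed at half the most. Time passes only in rows, so rows that do not move let the fingers close, or fill a call up. It gives the time, the measured TCP pose, the force, the opening and the grip force at its end, in the units of the state.
- state(): the state, without advancing time (a new reading comes with each control period).
- read_camera(name): name is "scene" or "top"; returns a dict with "image" (400x640x3 uint8, red, green, blue), "depth" (400x640 float32, mm along the optical axis (not along the pixel's ray), 0 where there is no reading), "vfov" (degrees; the focal length in pixels is half the picture's height over the tangent of half this angle, whatever the lens; pixels are square), "cx", "cy" (the principal point, pixels), "R" (3x3) and "t" (3): a world point X has camera coordinates R X + t. Camera axes: x right, y down, z forward; pixel columns grow to the right and rows downward; lengths in mm; the calibration is good to about 2 mm. A picture is of the moment at which its call begins.
- job_done(): hands the job in; it is judged then, once.
The state is a dict: "t": time; "joints": joint angles; "qvel": joint speeds; "tau": joint torques, N m; "eef_pos": TCP position; "tcp_rot": TCP orientation; "ft_force": force on the tool from outside, world axes, zero at the start; "moment": the same for the moment, N m; "opening": opening from 0.0 (shut) to 1.0 (fully open); "grip_force": force on a finger pad.
Only numpy, scipy, OpenCV 4.12 (cv2) and the standard library are available. Lean on these libraries where they do the work, as an engineer would, in place of code of your own. Each camera call takes 0.05 s, during which the arm holds its last target. There are 200 camera calls.

## Working session

There is one attempt and no reset: what is moved stays moved. The work goes in short steps, Python scripts to look and compute and a tool call to move; the robot and the scene stay as the last step left them, time stands still between calls to the robot, and variables do not carry over. Pictures are saved under pics/ and viewed, at most 10 in all, crops included, and the job is handed in when it is done.

Besides the shell and the picture viewer there is one more tool, called after "Call:" as name(argument=value, ...), one argument or row to a line, values as JSON. step_arm: Moves the arm, as the interface text tells. Shifts and turns lie within -1 to 1; 1 stands for 25 mm of shift or 0.1 rad of turn. Its arguments: {"type":"object","properties":{"plan":{"type":"array","items":{"type":"object","properties":{"x":{"type":"number"},"y":{"type":"number"},"z":{"type":"number"},"rx":{"type":"number"},"ry":{"type":"number"},"rz":{"type":"number"}}}},"jaw":{"type":"number"}},"required":["plan"]}

```bash
mkdir -p pics
cat > h.py <<'E'
from cell import *
import numpy as np, cv2
def cam(n):
    c=read_camera(n); c['f']=200/np.tan(np.radians(c['vfov']/2)); return c
def cloud(c):
    v,u=np.mgrid[0:400,0:640]; d=c['depth']
    P=np.stack([(u-c['cx'])/c['f']*d,(v-c['cy'])/c['f']*d,d],-1)
    return (P-np.array(c['t']))@np.array(c['R'])
E
python3 - <<'E'
from h import *
print(state())
for n in ('top','scene'):
    c=cam(n); cv2.imwrite(f'pics/{n}0.png',c['image'][:,:,::-1]); np.savez(n+'0.npz',P=cloud(c),im=c['image'],d=c['depth'])
    print(n,c['vfov'],c['cx'],c['cy'],c['R'],c['t'])
E
```

```text
{'t': 0.0, 'joints': array([-1.41259876e+00,  4.91552006e-01,  1.55946250e+00, -4.69450400e-06,
        1.09169087e+00, -1.05602368e-01]), 'qvel': array([-0.00176747, -0.00036681, -0.00126825, -0.00022536, -0.00033826,
       -0.00084666]), 'tau': array([ 3.07650313e-03, -6.12627625e+01, -2.58178711e+01,  6.94223866e-02,
        4.82591742e-02, -1.07636563e-04]), 'eef_pos': array([ 162.94938416, -603.12699287,  214.06194668]), 'tcp_rot': array([-3.14048570e+00, -1.13146958e-04,  2.63802035e-01]), 'ft_force': array([0.36300901, 0.37266763, 0.6373535 ]), 'moment': array([-0.04468571,  0.00392386,  0.03960706]), 'grip_force': 0.0, 'opening': 1.000596988064993}
top 43.02760391387922 318.1136351594569 207.60693643742715 [[-0.01187576 -0.99991105 -0.00607193]
 [-0.99191742  0.01254755 -0.12626318]
 [ 0.12632814  0.00452338 -0.9919782 ]] [ -24.68877632  513.39765004 1408.77055083]
scene 55.57083557771948 319.87503003158207 195.74917064836683 [[-0.63675883  0.77104932  0.00459681]
 [ 0.61805646  0.51395849 -0.59485534]
 [-0.46102538 -0.3759383  -0.80381963]] [ 354.2713539  -230.67316353 1343.28867991]
```

View pics/top0.png

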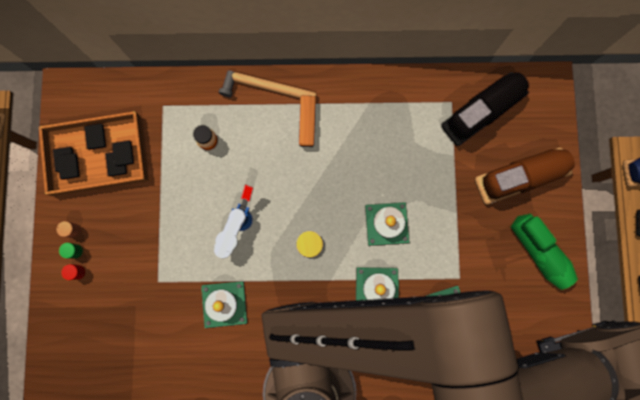

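View pics/scene0.png

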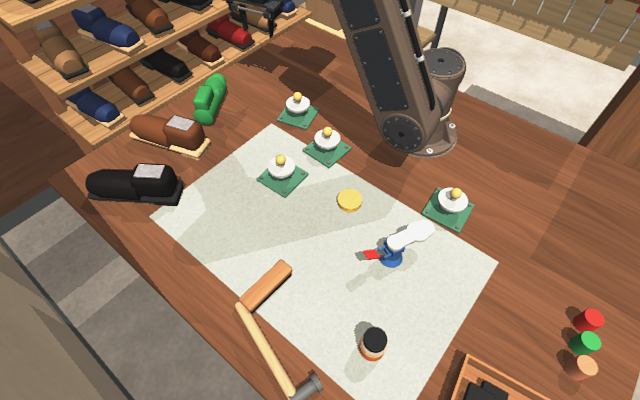

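The top view shows the head at about (238,225) with its toe to the lower left and the red lever at (247,193). The tin is at (309,244), the jar at (205,138) and the brush at (307,120). Jacks stand at (390,222), (380,288) and (220,305), with a fourth near (440,295) under the arm. In the scene view they are at (281,165), (327,140), (453,200) and (297,105).

Run:
```python
from h import *
from scipy.optimize import least_squares
for n in ('top','scene'):
    z=np.load(n+'0.npz');P=z['P'];im=z['im'];d=z['d']
    hsv=cv2.cvtColor(im,cv2.COLOR_RGB2HSV).astype(int);H,S,V=hsv[...,0],hsv[...,1],hsv[...,2]
    seeds={'top':[(390,222),(380,288),(220,305)],'scene':[(281,165),(327,140),(297,105),(453,200)]}[n]
    print(n,'bench z',np.median(P[(d>0)&(abs(P[...,2])<15)][:,2]))
    for u,v in seeds:
        w=P[v-25:v+26,u-25:u+26].reshape(-1,3); 
        q=w[(abs(w[:,2]-58)<4)]
        r=least_squares(lambda p:np.maximum(0,np.hypot(*(q[:,:2]-p).T)-42),q[:,:2].mean(0)).x
        b=w[(w[:,2]>78)&(w[:,2]<110)]
        rb=least_squares(lambda p:np.linalg.norm(b-p,axis=1)-16,b.mean(0)-[0,0,8],loss='soft_l1').x
        print((u,v),'collar mean',q[:,:2].mean(0).round(1),(q[:,:2].min(0)+q[:,:2].max(0))/2,np.ptp(q[:,:2],axis=0),'z',np.median(q[:,2]),'ball',rb.round(1),len(b),'dist',np.hypot(*rb[:2]))
    c={'top':(238,225),'scene':(395,248)}[n]
    sl=np.s_[c[1]-50:c[1]+50,c[0]-50:c[0]+50]
    W=P[sl];h=H[sl];s=S[sl]
    red=W[((h<8)|(h>172))&(s>150)&(W[...,2]>20)]; blue=W[(h>95)&(h<125)&(s>110)&(W[...,2]>5)]
    pl=W[(s<70)&(W[...,2]>73)&(W[...,2]<95)]
    for k,a in (('red',red),('blue',blue),('plate',pl)):
        m=a.mean(0);e=np.linalg.eigh(np.cov(a[:,:2].T))[1][:,1]; t=(a[:,:2]-m[:2])@e
        print(k,len(a),m.round(1),'axis',e.round(3),'range',t.min().round(1),t.max().round(1),'z',np.percentile(a[:,2],[2,50,98]).round(1))
        ax=e
    # plate width/centre profile along axis
    s_=np.array([-ax[1],ax[0]]);t=(pl[:,:2]-m[:2])@ax;y=(pl[:,:2]-m[:2])@s_
    for k in range(-70,80,10):
        g=(t>=k)&(t<k+10)
        if g.sum()>2: print(k,g.sum(),y[g].min().round(1),y[g].max().round(1),np.median(pl[g,2]).round(1))
    for nm,(u,v) in {'top':{'tin':(309,244),'jar':(205,138),'brush':(307,120)},'scene':{'tin':(349,201),'jar':(374,340),'brush':(268,287)}}[n].items():
        w=P[v-3:v+4,u-3:u+4].reshape(-1,3);print(nm,np.median(w,axis=0).round(0))
```

```text
top bench z 0.15855024922084532
(390, 222) collar mean [ 468.1 -228.3] [ 468.56188054 -228.80955704] [81.69372135 81.23688128] z 57.63496717048195 ball [ 468.5 -229.    85.7] 108 dist 521.4533760740029
(380, 288) collar mean [ 290.6 -194.1] [ 291.77660954 -194.7661444 ] [65.05922319 82.26274721] z 58.06890331858256 ball [ 284.6 -195.3   86.5] 112 dist 345.11095391748756
(220, 305) collar mean [246.2 237.3] [245.61317462 237.20537096] [80.93231945 82.3728188 ] z 58.40032302783462 ball [245.1 238.2  85.7] 116 dist 341.73889942065966
red 117 [551.2 164.9  81.3] axis [-0.911  0.413] range -18.0 18.2 z [67.5 81.2 93.6]
blue 113 [482.6 173.6  31.6] axis [-0.995  0.096] range -36.3 27.9 z [ 6.7 21.5 71.9]
plate 832 [437.3 211.9  82.2] axis [-0.923  0.384] range -127.7 66.9 z [75.5 82.2 88.6]
-70 50 -21.2 19.2 81.9
-60 56 -20.3 22.1 82.7
-50 56 -20.6 20.7 81.4
-40 53 -19.4 19.3 82.1
-30 52 -19.5 18.9 82.0
-20 54 -19.3 19.4 82.6
-10 53 -21.3 17.9 82.6
0 70 -26.9 27.1 82.5
10 76 -28.5 28.1 82.6
20 80 -28.9 29.2 82.4
30 70 -25.6 25.8 82.4
40 68 -23.8 23.8 81.9
50 59 -23.4 21.2 81.4
60 25 -15.5 
[... 719 characters left out ...]
20382777 ball [267.  239.3  98.7] 122 dist 358.57380822780124
red 109 [554.6 165.7  83.7] axis [-0.911  0.412] range -18.0 21.5 z [69.7 84.9 95.7]
blue 309 [505.9 200.4  41.9] axis [-0.964 -0.266] range -504.1 37.0 z [ 6.  38.  74.5]
plate 824 [441.3 212.1  83.8] axis [-0.926  0.378] range -111.7 69.8 z [77.  84.1 87.5]
-70 52 -15.8 19.4 83.2
-60 56 -19.5 22.8 84.3
-50 58 -18.7 24.3 83.6
-40 56 -16.9 22.0 83.9
-30 56 -17.1 20.0 84.5
-20 51 -18.1 20.2 83.9
-10 52 -17.5 19.3 84.1
0 64 -23.6 24.9 84.3
10 76 -27.7 28.9 83.9
20 78 -28.1 31.4 84.5
30 64 -26.4 27.6 84.6
40 60 -24.3 26.5 84.2
50 60 -22.1 23.7 83.5
60 35 -16.6 18.1 83.4
tin [421.   1.  25.]
jar [724. 292.  87.]
brush [774.  12.  44.]
```

Run:
```python
from h import *
a=[np.load(n+'0.npz')['im'] for n in('top','scene')]
x=cv2.resize(a[0][170:270,190:290],(400,400),interpolation=2);y=cv2.resize(a[1][200:300,340:440],(400,400),interpolation=2)
cv2.imwrite('pics/head0.png',np.hstack([x,y])[:,:,::-1])
```

```text
(no output)
```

View pics/head0.png

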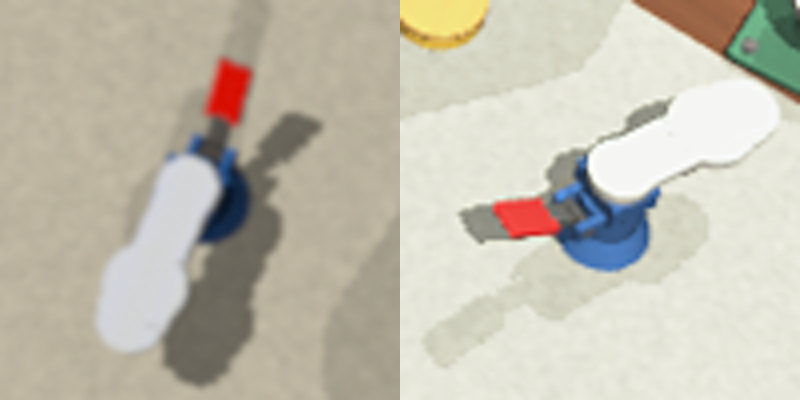

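The target jack is the one at (468.5, -229.1), 521 mm from the base and the farthest. The head's rim centre is at about (486.5, 192) with yaw about -0.393, and the lever is raised about 0.6 rad. First I turn the tool to match that yaw.

Call:
step_arm(
  plan=[
    {"rz": 0.65},
    {"rz": 0.65},
    {"rz": 0.65},
    {"rz": 0.65},
    {"rz": 0.65},
    {"rz": 0.65},
    {"rz": 0.65},
    {"rz": 0.65},
    {"rz": 0.65},
    {"rz": 0.7},
  ],
  jaw=-1,
)

```text
schema error: expected keys x, y, z, rx, ry, rz
```

```bash
cat >> h.py <<'E'
from scipy.spatial.transform import Rotation as Ro
def go(x,y,z,yaw=None):
    s=state();R=Ro.from_euler('xyz',s['tcp_rot']).as_matrix()
    d=R.T@(np.array([x,y,z])-s['eef_pos'])/25
    print('t',s['t'].__round__(2) if s['t'] else 0,'pos',s['eef_pos'].round(1),'rpy',s['tcp_rot'].round(3),'F',s['ft_force'].round(1),'op',round(float(s['opening']),3),'gf',round(float(s['grip_force']),1))
    print(' shift units',d.round(2),'/10',(d/10).round(3))
    if yaw is not None:
        T=Ro.from_euler('xyz',[np.pi,0,yaw]).as_matrix();print(' rot units',(Ro.from_matrix(R.T@T).as_rotvec()*10).round(3))
E
python3 -c "
from h import *
go(520,-300,215,-.393);go(486.5,192,150,-.393)"
```

```text
t 0.1 pos [ 163.  -603.2  214.1] rpy [-3.141 -0.     0.264] F [ 0.7 -0.   0.2] op 0.998 gf 0.0
 shift units [16.95 -7.98 -0.03] /10 [ 1.695 -0.798 -0.003]
 rot units [-1.000e-02  2.000e-03  6.568e+00]
t 0.1 pos [ 163.  -603.2  214.1] rpy [-3.141 -0.     0.264] F [ 0.7 -0.   0.2] op 0.998 gf 0.0
 shift units [ 20.79 -27.33   2.59] /10 [ 2.079 -2.733  0.259]
 rot units [-1.000e-02  2.000e-03  6.568e+00]
```

Call:
step_arm(
  plan=[
    {"x": 0.8,"y": 0,"z": 0,"rx": 0,"ry": 0,"rz": 0.65},
    {"x": 0.8,"y": 0,"z": 0,"rx": 0,"ry": 0,"rz": 0.65},
    {"x": 0.8,"y": 0,"z": 0,"rx": 0,"ry": 0,"rz": 0.65},
    {"x": 0.8,"y": 0,"z": 0,"rx": 0,"ry": 0,"rz": 0.65},
    {"x": 0.8,"y": 0,"z": 0,"rx": 0,"ry": 0,"rz": 0.65},
    {"x": 0.8,"y": 0,"z": 0,"rx": 0,"ry": 0,"rz": 0.65},
    {"x": 0.8,"y": 0,"z": 0,"rx": 0,"ry": 0,"rz": 0.65},
    {"x": 0.8,"y": 0,"z": 0,"rx": 0,"ry": 0,"rz": 0.65},
    {"x": 0.8,"y": 0,"z": 0,"rx": 0,"ry": 0,"rz": 0.65},
    {"x": 0.8,"y": 0,"z": 0,"rx": 0,"ry": 0,"rz": 0.7},
  ],
  jaw=-1,
)

```text
t: 0.93
eef_pos: [360.5, -608.8, 214.3]
tcp_rot: [-3.141, 0.001, -0.394]
ft_force: [-0.1, 0.5, -0.4]
opening: 1.002
grip_force: 0.0
```

```bash
python3 -c "
from h import *
go(520,-300,215,-.393);go(486.5,192,180,-.393);go(486.5,192,50,-.393)"
```

```text
t 0.93 pos [ 360.5 -608.8  214.3] rpy [-3.141e+00  1.000e-03 -3.940e-01] F [-0.1  0.5 -0.4] op 1.002 gf 0.0
 shift units [  1.15 -13.86  -0.02] /10 [ 0.115 -1.386 -0.002]
 rot units [-0.005  0.006 -0.011]
t 0.93 pos [ 360.5 -608.8  214.3] rpy [-3.141e+00  1.000e-03 -3.940e-01] F [-0.1  0.5 -0.4] op 1.002 gf 0.0
 shift units [ -7.64 -31.51   1.39] /10 [-0.764 -3.151  0.139]
 rot units [-0.005  0.006 -0.011]
t 0.93 pos [ 360.5 -608.8  214.3] rpy [-3.141e+00  1.000e-03 -3.940e-01] F [-0.1  0.5 -0.4] op 1.002 gf 0.0
 shift units [ -7.64 -31.51   6.59] /10 [-0.764 -3.151  0.659]
 rot units [-0.005  0.006 -0.011]
```

Call:
step_arm(
  plan=[
    {"x": 0,"y": -0.8,"z": 0,"rx": 0,"ry": 0,"rz": 0},
    {"x": 0,"y": -0.8,"z": 0,"rx": 0,"ry": 0,"rz": 0},
    {"x": 0,"y": -0.8,"z": 0,"rx": 0,"ry": 0,"rz": 0},
    {"x": 0,"y": -0.8,"z": 0,"rx": 0,"ry": 0,"rz": 0},
    {"x": 0,"y": -0.8,"z": 0,"rx": 0,"ry": 0,"rz": 0},
    {"x": 0,"y": -0.8,"z": 0,"rx": 0,"ry": 0,"rz": 0},
    {"x": 0,"y": -0.8,"z": 0,"rx": 0,"ry": 0,"rz": 0},
    {"x": 0,"y": -0.8,"z": 0,"rx": 0,"ry": 0,"rz": 0},
    {"x": 0,"y": -0.8,"z": 0,"rx": 0,"ry": 0,"rz": 0},
    {"x": 0,"y": -0.8,"z": 0,"rx": 0,"ry": 0,"rz": 0},
  ],
)

```text
t: 1.77
eef_pos: [435.9, -423.1, 214.4]
tcp_rot: [-3.141, 0.001, -0.391]
ft_force: [0.5, -0.6, -0.8]
opening: 1.001
grip_force: 0.0
```

Call:
step_arm(
  plan=[
    {"x": 0,"y": -0.8,"z": 0,"rx": 0,"ry": 0,"rz": 0},
    {"x": 0,"y": -0.8,"z": 0,"rx": 0,"ry": 0,"rz": 0},
    {"x": 0,"y": -0.8,"z": 0,"rx": 0,"ry": 0,"rz": 0},
    {"x": 0,"y": -0.8,"z": 0,"rx": 0,"ry": 0,"rz": 0},
    {"x": 0,"y": -0.8,"z": 0,"rx": 0,"ry": 0,"rz": 0},
    {"x": 0,"y": -0.8,"z": 0,"rx": 0,"ry": 0,"rz": 0},
    {"x": 0,"y": -0.8,"z": 0,"rx": 0,"ry": 0,"rz": 0},
    {"x": 0,"y": -0.8,"z": 0,"rx": 0,"ry": 0,"rz": 0},
    {"x": 0,"y": -0.8,"z": 0,"rx": 0,"ry": 0,"rz": 0},
    {"x": 0,"y": -0.8,"z": 0,"rx": 0,"ry": 0,"rz": 0},
  ],
)

```text
t: 2.6
eef_pos: [512.1, -238.2, 214.4]
tcp_rot: [-3.142, 0.001, -0.391]
ft_force: [0.9, -0.5, -0.5]
opening: 1.0
grip_force: 0.0
```

Call:
step_arm(
  plan=[
    {"x": -0.4,"y": -0.8,"z": 0,"rx": 0,"ry": 0,"rz": 0},
    {"x": -0.4,"y": -0.8,"z": 0,"rx": 0,"ry": 0,"rz": 0},
    {"x": -0.4,"y": -0.8,"z": 0,"rx": 0,"ry": 0,"rz": 0},
    {"x": -0.4,"y": -0.8,"z": 0,"rx": 0,"ry": 0,"rz": 0},
    {"x": -0.4,"y": -0.8,"z": 0,"rx": 0,"ry": 0,"rz": 0},
    {"x": -0.4,"y": -0.8,"z": 0,"rx": 0,"ry": 0,"rz": 0},
    {"x": -0.4,"y": -0.8,"z": 0,"rx": 0,"ry": 0,"rz": 0},
    {"x": -0.4,"y": -0.8,"z": 0,"rx": 0,"ry": 0,"rz": 0},
    {"x": -0.4,"y": -0.8,"z": 0,"rx": 0,"ry": 0,"rz": 0},
    {"x": -0.4,"y": -0.8,"z": 0,"rx": 0,"ry": 0,"rz": 0},
  ],
)

```text
t: 3.43
eef_pos: [495.4, -15.1, 214.5]
tcp_rot: [3.141, 0.0, -0.391]
ft_force: [-0.7, 0.5, -0.1]
opening: 0.999
grip_force: 0.0
```

```bash
python3 -c "
from h import *
go(486.5,192,180,-.393)"
```

```text
t 3.43 pos [495.4 -15.1 214.5] rpy [ 3.141  0.    -0.391] F [-0.7  0.5 -0.1] op 0.999 gf 0.0
 shift units [-3.49 -7.52  1.38] /10 [-0.349 -0.752  0.138]
 rot units [0.002 0.004 0.017]
```

Call:
step_arm(
  plan=[
    {"x": -0.4,"y": -0.8,"z": 0.2,"rx": 0,"ry": 0,"rz": 0},
    {"x": -0.4,"y": -0.8,"z": 0.2,"rx": 0,"ry": 0,"rz": 0},
    {"x": -0.4,"y": -0.8,"z": 0.2,"rx": 0,"ry": 0,"rz": 0},
    {"x": -0.4,"y": -0.8,"z": 0.2,"rx": 0,"ry": 0,"rz": 0},
    {"x": -0.4,"y": -0.8,"z": 0.2,"rx": 0,"ry": 0,"rz": 0},
    {"x": -0.4,"y": -0.8,"z": 0.2,"rx": 0,"ry": 0,"rz": 0},
    {"x": -0.4,"y": -0.8,"z": 0.2,"rx": 0,"ry": 0,"rz": 0},
    {"x": -0.4,"y": -0.8,"z": 0.2,"rx": 0,"ry": 0,"rz": 0},
    {"x": -0.3,"y": -0.8,"z": 0.2,"rx": 0,"ry": 0,"rz": 0},
    {"x": 0,"y": -0.3,"z": 0.2,"rx": 0,"ry": 0,"rz": 0},
  ],
)

```text
t: 4.27
eef_pos: [485.9, 192.6, 164.2]
tcp_rot: [3.142, 0.0, -0.389]
ft_force: [-0.1, -0.2, 0.1]
opening: 1.001
grip_force: 0.0
```

```bash
python3 -c "
from h import *
go(486.5,192,49,-.393)"
```

```text
t 4.27 pos [485.9 192.6 164.2] rpy [ 3.142  0.    -0.389] F [-0.1 -0.2  0.1] op 1.001 gf 0.0
 shift units [0.03 0.01 4.61] /10 [0.003 0.001 0.461]
 rot units [0.    0.003 0.035]
```

Aligned. Now I descend and close.

Call:
step_arm(
  plan=[
    {"x": 0,"y": 0,"z": 0.5,"rx": 0,"ry": 0,"rz": 0.04},
    {"x": 0,"y": 0,"z": 0.5,"rx": 0,"ry": 0,"rz": 0},
    {"x": 0,"y": 0,"z": 0.5,"rx": 0,"ry": 0,"rz": 0},
    {"x": 0,"y": 0,"z": 0.5,"rx": 0,"ry": 0,"rz": 0},
    {"x": 0,"y": 0,"z": 0.5,"rx": 0,"ry": 0,"rz": 0},
    {"x": 0,"y": 0,"z": 0.5,"rx": 0,"ry": 0,"rz": 0},
    {"x": 0,"y": 0,"z": 0.5,"rx": 0,"ry": 0,"rz": 0},
    {"x": 0,"y": 0,"z": 0.5,"rx": 0,"ry": 0,"rz": 0},
    {"x": 0,"y": 0,"z": 0.4,"rx": 0,"ry": 0,"rz": 0},
    {"x": 0,"y": 0,"z": 0.2,"rx": 0,"ry": 0,"rz": 0},
  ],
)

```text
t: 5.1
eef_pos: [486.1, 190.0, 48.3]
tcp_rot: [3.14, 0.001, -0.395]
ft_force: [-0.2, 1.1, 1.4]
opening: 0.999
grip_force: 0.0
```

Call:
step_arm(
  plan=[
    {"x": 0,"y": 0,"z": 0,"rx": 0,"ry": 0,"rz": 0},
    {"x": 0,"y": 0,"z": 0,"rx": 0,"ry": 0,"rz": 0},
    {"x": 0,"y": 0,"z": 0,"rx": 0,"ry": 0,"rz": 0},
    {"x": 0,"y": 0,"z": 0,"rx": 0,"ry": 0,"rz": 0},
    {"x": 0,"y": 0,"z": 0,"rx": 0,"ry": 0,"rz": 0},
    {"x": 0,"y": 0,"z": 0,"rx": 0,"ry": 0,"rz": 0},
    {"x": 0,"y": 0,"z": 0,"rx": 0,"ry": 0,"rz": 0},
    {"x": 0,"y": 0,"z": 0,"rx": 0,"ry": 0,"rz": 0},
    {"x": 0,"y": 0,"z": 0,"rx": 0,"ry": 0,"rz": 0},
    {"x": 0,"y": 0,"z": 0,"rx": 0,"ry": 0,"rz": 0},
  ],
  jaw=1,
)

```text
t: 5.93
eef_pos: [486.9, 190.7, 49.8]
tcp_rot: [-3.141, -0.001, -0.395]
ft_force: [2.3, 3.5, 1.4]
opening: 0.463
grip_force: 29.9
```

```bash
python3 -c "
from h import *
go(486.5,192,180,-.393)"
```

```text
t 5.93 pos [486.9 190.7  49.8] rpy [-3.141e+00 -1.000e-03 -3.950e-01] F [2.3 3.5 1.4] op 0.463 gf 29.9
 shift units [-0.03 -0.04 -5.21] /10 [-0.003 -0.004 -0.521]
 rot units [-0.009 -0.011 -0.023]
```

Opening is 44 mm, so it has gripped the neck. Now I lift and look.

Call:
step_arm(
  plan=[
    {"x": 0,"y": 0,"z": -0.2,"rx": 0,"ry": 0,"rz": 0},
    {"x": 0,"y": 0,"z": -0.5,"rx": 0,"ry": 0,"rz": 0},
    {"x": 0,"y": 0,"z": -0.6,"rx": 0,"ry": 0,"rz": 0},
    {"x": 0,"y": 0,"z": -0.7,"rx": 0,"ry": 0,"rz": 0},
    {"x": 0,"y": 0,"z": -0.7,"rx": 0,"ry": 0,"rz": 0},
    {"x": 0,"y": 0,"z": -0.7,"rx": 0,"ry": 0,"rz": 0},
    {"x": 0,"y": 0,"z": -0.7,"rx": 0,"ry": 0,"rz": 0},
    {"x": 0,"y": 0,"z": -0.6,"rx": 0,"ry": 0,"rz": 0},
    {"x": 0,"y": 0,"z": -0.4,"rx": 0,"ry": 0,"rz": 0},
    {"x": 0,"y": 0,"z": -0.2,"rx": 0,"ry": 0,"rz": 0},
  ],
)

```text
t: 6.77
eef_pos: [486.0, 190.3, 182.9]
tcp_rot: [3.141, -0.0, -0.395]
ft_force: [0.4, -0.9, -7.9]
opening: 0.463
grip_force: 29.9
```

```bash
python3 -c "
from h import *
c=cam('scene');P=cloud(c);np.savez('scene1.npz',P=P,im=c['image'],d=c['depth'])
cv2.imwrite('pics/s1.png',cv2.resize(c['image'][130:330,280:480],(600,600),interpolation=2)[:,:,::-1])
go(468.5,-229.1,180,-.393)"
```

```text
t 6.82 pos [486.3 190.4 183.1] rpy [-3.141e+00 -1.000e-03 -3.950e-01] F [ 0.3 -0.2 -6.5] op 0.462 gf 29.9
 shift units [ 5.8  15.76  0.13] /10 [0.58  1.576 0.013]
 rot units [-0.001 -0.005 -0.022]
```

View pics/s1.png

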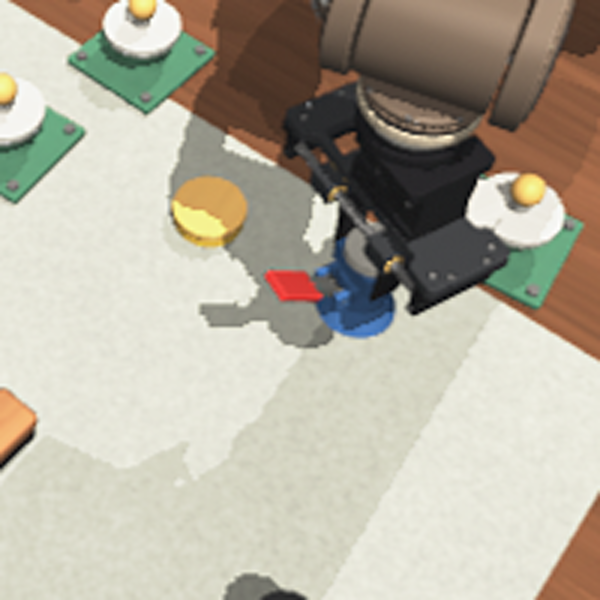

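The head is held level with the lever raised: the red paddle is at (293,285) in the crop and the cup at (355,300). I carry it across.

Call:
step_arm(
  plan=[
    {"x": 0.1,"y": 0.3,"z": 0,"rx": 0,"ry": 0,"rz": 0},
    {"x": 0.2,"y": 0.5,"z": 0,"rx": 0,"ry": 0,"rz": 0},
    {"x": 0.3,"y": 0.8,"z": 0,"rx": 0,"ry": 0,"rz": 0},
    {"x": 0.3,"y": 0.8,"z": 0,"rx": 0,"ry": 0,"rz": 0},
    {"x": 0.3,"y": 0.8,"z": 0,"rx": 0,"ry": 0,"rz": 0},
    {"x": 0.3,"y": 0.8,"z": 0,"rx": 0,"ry": 0,"rz": 0},
    {"x": 0.3,"y": 0.8,"z": 0,"rx": 0,"ry": 0,"rz": 0},
    {"x": 0.3,"y": 0.8,"z": 0,"rx": 0,"ry": 0,"rz": 0},
    {"x": 0.3,"y": 0.8,"z": 0,"rx": 0,"ry": 0,"rz": 0},
    {"x": 0.3,"y": 0.8,"z": 0,"rx": 0,"ry": 0,"rz": 0},
  ],
)

```text
t: 7.65
eef_pos: [478.4, -3.1, 181.0]
tcp_rot: [3.141, 0.002, -0.395]
ft_force: [-0.1, 0.4, -7.5]
opening: 0.464
grip_force: 29.9
```

Call:
step_arm(
  plan=[
    {"x": 0.3,"y": 0.8,"z": 0,"rx": 0,"ry": 0,"rz": 0},
    {"x": 0.3,"y": 0.8,"z": 0,"rx": 0,"ry": 0,"rz": 0},
    {"x": 0.3,"y": 0.8,"z": 0,"rx": 0,"ry": 0,"rz": 0},
    {"x": 0.3,"y": 0.8,"z": 0,"rx": 0,"ry": 0,"rz": 0},
    {"x": 0.3,"y": 0.8,"z": 0,"rx": 0,"ry": 0,"rz": 0},
    {"x": 0.3,"y": 0.8,"z": 0,"rx": 0,"ry": 0,"rz": 0},
    {"x": 0.3,"y": 0.8,"z": 0,"rx": 0,"ry": 0,"rz": 0},
    {"x": 0.3,"y": 0.8,"z": 0,"rx": 0,"ry": 0,"rz": 0},
    {"x": 0.2,"y": 0.6,"z": 0,"rx": 0,"ry": 0,"rz": 0},
    {"x": 0.1,"y": 0.3,"z": 0,"rx": 0,"ry": 0,"rz": 0},
  ],
)

```text
t: 8.48
eef_pos: [470.5, -197.9, 180.9]
tcp_rot: [3.141, 0.002, -0.397]
ft_force: [0.1, -0.2, -7.6]
opening: 0.461
grip_force: 29.9
```

```bash
python3 -c "
from h import *
for n in('top','scene'):
    c=cam(n);P=cloud(c);np.savez(n+'2.npz',P=P,im=c['image'],d=c['depth'])
    im=c['image'];cv2.imwrite('pics/'+n+'2.png',im[:,:,::-1])
    hsv=cv2.cvtColor(im,cv2.COLOR_RGB2HSV).astype(int);H,S=hsv[...,0],hsv[...,1]
    near=(np.hypot(P[...,0]-468,P[...,1]+229)<150)&(P[...,2]>100)
    for k,m in (('red',((H<8)|(H>172))&(S>150)),('blue',(H>95)&(H<125)&(S>110))):
        a=P[near&m]; print(n,k,len(a),a.mean(0).round(1) if len(a) else '',np.percentile(a[:,2],[2,98]).round(1) if len(a) else '')
    z0=np.load('scene1.npz') if n=='scene' else None
go(468.5,-229.1,180,-.393)"
python3 - <<'E'
import cv2,numpy as np
a=[cv2.imread(f'pics/{n}2.png') for n in('top','scene')]
cv2.imwrite('pics/c2.png',np.hstack([cv2.resize(a[0][150:290,320:460],(400,400),interpolation=2),cv2.resize(a[1][90:230,210:350],(400,400),interpolation=2)]))
E
```

```text
top red 0  
top blue 0  
scene red 100 [ 536.4 -223.   213.3] [197.  225.9]
scene blue 329 [ 484.  -187.   159.5] [134.4 197.7]
t 8.58 pos [ 470.7 -197.   181.2] rpy [-3.141e+00  2.000e-03 -3.970e-01] F [ 1.   1.5 -7.8] op 0.465 gf 29.9
 shift units [0.42 1.22 0.05] /10 [0.042 0.122 0.005]
 rot units [-0.001  0.017 -0.04 ]
```

View pics/c2.png

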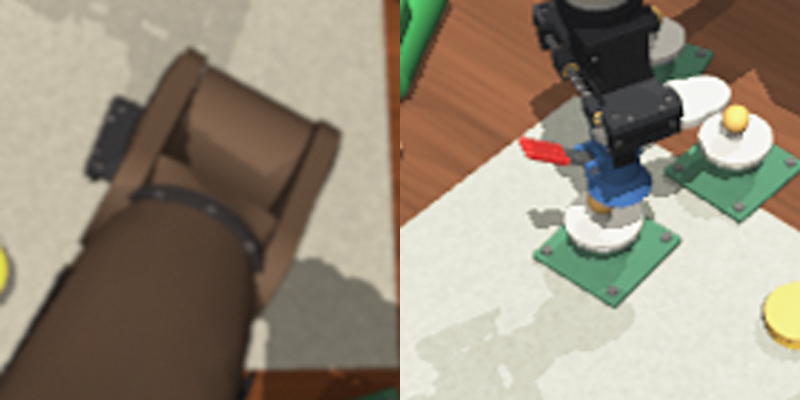

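The scene crop shows the cup just beside the ball at (600,205), with the rim above it. Correcting for the camera/robot offset, the TCP target is about (467.3, -230.1).

Call:
step_arm(
  plan=[
    {"x": 0.03,"y": 0.1,"z": 0,"rx": 0,"ry": 0,"rz": 0},
    {"x": 0.04,"y": 0.13,"z": 0,"rx": 0,"ry": 0,"rz": 0},
    {"x": 0.06,"y": 0.2,"z": 0.1,"rx": 0,"ry": 0,"rz": 0},
    {"x": 0.06,"y": 0.2,"z": 0.1,"rx": 0,"ry": 0,"rz": 0},
    {"x": 0.06,"y": 0.2,"z": 0.1,"rx": 0,"ry": 0,"rz": 0},
    {"x": 0.06,"y": 0.2,"z": 0.1,"rx": 0,"ry": 0,"rz": 0},
    {"x": 0.04,"y": 0.14,"z": 0.1,"rx": 0,"ry": 0,"rz": 0},
    {"x": 0.04,"y": 0.1,"z": 0.1,"rx": 0,"ry": 0,"rz": 0},
    {"x": 0,"y": 0,"z": 0,"rx": 0,"ry": 0,"rz": 0},
    {"x": 0,"y": 0,"z": 0,"rx": 0,"ry": 0,"rz": 0},
  ],
)

```text
t: 9.42
eef_pos: [468.1, -229.2, 166.9]
tcp_rot: [-3.142, 0.0, -0.396]
ft_force: [0.2, 0.1, -7.5]
opening: 0.458
grip_force: 29.9
```

```bash
python3 -c "
from h import *
go(467.3,-230.1,130,-.395)
c=cam('scene');P=cloud(c);im=c['image']
hsv=cv2.cvtColor(im,cv2.COLOR_RGB2HSV).astype(int);H,S=hsv[...,0],hsv[...,1]
near=(np.hypot(P[...,0]-468,P[...,1]+229)<150)&(P[...,2]>100)
a=P[near&((H<8)|(H>172))&(S>150)];print(len(a),a.mean(0).round(1))
b=P[near&(H>95)&(H<125)&(S>110)]
b=b[(b[:,2]<136)];print(len(b),b.min(0).round(1),b.max(0).round(1))
go(467.3,-230.1,130,-.395)
cv2.imwrite('pics/c3.png',cv2.resize(im[120:200,240:320],(600,600),interpolation=2)[:,:,::-1])"
```

```text
t 9.42 pos [ 468.1 -229.2  166.9] rpy [-3.142  0.    -0.396] F [ 0.2  0.1 -7.5] op 0.458 gf 29.9
 shift units [-0.01  0.05  1.48] /10 [-0.001  0.005  0.148]
 rot units [-0.     0.004 -0.005]
105 [ 532.5 -256.7  207.3]
142 [ 442.8 -250.9  118.1] [ 499.6 -196.4  135.7]
t 9.47 pos [ 468.2 -229.1  167.1] rpy [-3.142  0.    -0.395] F [-0.4  0.3 -7.4] op 0.465 gf 29.9
 shift units [-0.02  0.05  1.48] /10 [-0.002  0.005  0.148]
 rot units [-0.     0.002 -0.003]
```

View pics/c3.png

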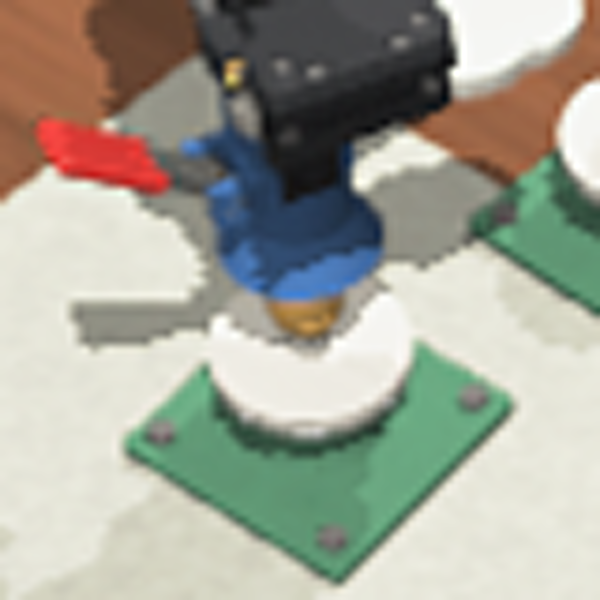

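The rim centre (302) and the ball (305) line up in the crop. I lower slowly and watch the force.

Call:
step_arm(
  plan=[
    {"x": 0,"y": 0.03,"z": 0.15,"rx": 0,"ry": 0,"rz": 0},
    {"x": 0,"y": 0,"z": 0.15,"rx": 0,"ry": 0,"rz": 0},
    {"x": 0,"y": 0,"z": 0.15,"rx": 0,"ry": 0,"rz": 0},
    {"x": 0,"y": 0,"z": 0.15,"rx": 0,"ry": 0,"rz": 0},
    {"x": 0,"y": 0,"z": 0.15,"rx": 0,"ry": 0,"rz": 0},
    {"x": 0,"y": 0,"z": 0.15,"rx": 0,"ry": 0,"rz": 0},
    {"x": 0,"y": 0,"z": 0.15,"rx": 0,"ry": 0,"rz": 0},
    {"x": 0,"y": 0,"z": 0.15,"rx": 0,"ry": 0,"rz": 0},
    {"x": 0,"y": 0,"z": 0.1,"rx": 0,"ry": 0,"rz": 0},
    {"x": 0,"y": 0,"z": 0,"rx": 0,"ry": 0,"rz": 0},
  ],
)

```text
t: 10.3
eef_pos: [467.7, -229.7, 134.0]
tcp_rot: [-3.141, 0.001, -0.395]
ft_force: [-1.1, 0.8, -8.0]
opening: 0.463
grip_force: 29.9
```

Call:
step_arm(
  plan=[
    {"x": 0,"y": 0,"z": 0.1,"rx": 0,"ry": 0,"rz": 0},
    {"x": 0,"y": 0,"z": 0.1,"rx": 0,"ry": 0,"rz": 0},
    {"x": 0,"y": 0,"z": 0.1,"rx": 0,"ry": 0,"rz": 0},
    {"x": 0,"y": 0,"z": 0.1,"rx": 0,"ry": 0,"rz": 0},
    {"x": 0,"y": 0,"z": 0,"rx": 0,"ry": 0,"rz": 0},
    {"x": 0,"y": 0,"z": 0,"rx": 0,"ry": 0,"rz": 0},
    {"x": 0,"y": 0,"z": 0,"rx": 0,"ry": 0,"rz": 0},
    {"x": 0,"y": 0,"z": 0,"rx": 0,"ry": 0,"rz": 0},
    {"x": 0,"y": 0,"z": 0,"rx": 0,"ry": 0,"rz": 0},
    {"x": 0,"y": 0,"z": 0,"rx": 0,"ry": 0,"rz": 0},
  ],
)

```text
t: 11.13
eef_pos: [467.9, -229.8, 124.7]
tcp_rot: [3.141, -0.0, -0.395]
ft_force: [0.1, 0.0, -8.0]
opening: 0.461
grip_force: 29.9
```

Call:
step_arm(
  plan=[
    {"x": 0,"y": 0,"z": 0.1,"rx": 0,"ry": 0,"rz": 0},
    {"x": 0,"y": 0,"z": 0.1,"rx": 0,"ry": 0,"rz": 0},
    {"x": 0,"y": 0,"z": 0.1,"rx": 0,"ry": 0,"rz": 0},
    {"x": 0,"y": 0,"z": 0.1,"rx": 0,"ry": 0,"rz": 0},
    {"x": 0,"y": 0,"z": 0,"rx": 0,"ry": 0,"rz": 0},
    {"x": 0,"y": 0,"z": 0,"rx": 0,"ry": 0,"rz": 0},
    {"x": 0,"y": 0,"z": 0,"rx": 0,"ry": 0,"rz": 0},
    {"x": 0,"y": 0,"z": 0,"rx": 0,"ry": 0,"rz": 0},
    {"x": 0,"y": 0,"z": 0,"rx": 0,"ry": 0,"rz": 0},
    {"x": 0,"y": 0,"z": 0,"rx": 0,"ry": 0,"rz": 0},
  ],
)

```text
t: 11.97
eef_pos: [468.4, -229.6, 114.2]
tcp_rot: [-3.141, -0.001, -0.395]
ft_force: [4.6, 3.2, -12.1]
opening: 0.463
grip_force: 30.0
```

Call:
step_arm(
  plan=[
    {"x": 0,"y": 0,"z": 0.05,"rx": 0,"ry": 0,"rz": 0},
    {"x": 0,"y": 0,"z": 0.05,"rx": 0,"ry": 0,"rz": 0},
    {"x": 0,"y": 0,"z": 0.05,"rx": 0,"ry": 0,"rz": 0},
    {"x": 0,"y": 0,"z": 0.05,"rx": 0,"ry": 0,"rz": 0},
    {"x": 0,"y": 0,"z": 0,"rx": 0,"ry": 0,"rz": 0},
    {"x": 0,"y": 0,"z": 0,"rx": 0,"ry": 0,"rz": 0},
    {"x": 0,"y": 0,"z": 0,"rx": 0,"ry": 0,"rz": 0},
    {"x": 0,"y": 0,"z": 0,"rx": 0,"ry": 0,"rz": 0},
    {"x": 0,"y": 0,"z": 0,"rx": 0,"ry": 0,"rz": 0},
    {"x": 0,"y": 0,"z": 0,"rx": 0,"ry": 0,"rz": 0},
  ],
)

```text
t: 12.8
eef_pos: [468.5, -229.6, 109.4]
tcp_rot: [-3.141, -0.001, -0.395]
ft_force: [4.7, 4.7, -9.6]
opening: 0.463
grip_force: 30.0
```

The ball pushes the head sideways by about 5 N towards +x,+y. I yield about 1 mm that way and lower the rest.

Call:
step_arm(
  plan=[
    {"x": 0.02,"y": -0.02,"z": 0,"rx": 0,"ry": 0,"rz": 0},
    {"x": 0,"y": -0.02,"z": 0,"rx": 0,"ry": 0,"rz": 0},
    {"x": 0,"y": 0,"z": 0,"rx": 0,"ry": 0,"rz": 0},
    {"x": 0,"y": 0,"z": 0.03,"rx": 0,"ry": 0,"rz": 0},
    {"x": 0,"y": 0,"z": 0.03,"rx": 0,"ry": 0,"rz": 0},
    {"x": 0,"y": 0,"z": 0,"rx": 0,"ry": 0,"rz": 0},
    {"x": 0,"y": 0,"z": 0,"rx": 0,"ry": 0,"rz": 0},
    {"x": 0,"y": 0,"z": 0,"rx": 0,"ry": 0,"rz": 0},
    {"x": 0,"y": 0,"z": 0,"rx": 0,"ry": 0,"rz": 0},
    {"x": 0,"y": 0,"z": 0,"rx": 0,"ry": 0,"rz": 0},
  ],
)

```text
t: 13.63
eef_pos: [468.8, -229.2, 108.2]
tcp_rot: [3.141, -0.0, -0.395]
ft_force: [0.7, -0.7, -6.4]
opening: 0.462
grip_force: 30.0
```

Call:
step_arm(
  plan=[
    {"x": 0,"y": 0,"z": 0.03,"rx": 0,"ry": 0,"rz": 0},
    {"x": 0,"y": 0,"z": 0.03,"rx": 0,"ry": 0,"rz": 0},
    {"x": 0,"y": 0,"z": 0,"rx": 0,"ry": 0,"rz": 0},
    {"x": 0,"y": 0,"z": 0,"rx": 0,"ry": 0,"rz": 0},
    {"x": 0,"y": 0,"z": 0,"rx": 0,"ry": 0,"rz": 0},
    {"x": 0,"y": 0,"z": 0,"rx": 0,"ry": 0,"rz": 0},
    {"x": 0,"y": 0,"z": 0,"rx": 0,"ry": 0,"rz": 0},
    {"x": 0,"y": 0,"z": 0,"rx": 0,"ry": 0,"rz": 0},
    {"x": 0,"y": 0,"z": 0,"rx": 0,"ry": 0,"rz": 0},
    {"x": 0,"y": 0,"z": 0,"rx": 0,"ry": 0,"rz": 0},
  ],
)

```text
t: 14.47
eef_pos: [469.4, -229.3, 107.8]
tcp_rot: [3.141, -0.002, -0.395]
ft_force: [0.8, 1.2, 7.4]
opening: 0.463
grip_force: 30.0
```

Seated: the contact force has reversed to +7 N at TCP z 107.8. Now I release and rise.

Call:
step_arm(
  plan=[
    {"x": 0,"y": 0,"z": 0,"rx": 0,"ry": 0,"rz": 0},
    {"x": 0,"y": 0,"z": 0,"rx": 0,"ry": 0,"rz": 0},
    {"x": 0,"y": 0,"z": 0,"rx": 0,"ry": 0,"rz": 0},
    {"x": 0,"y": 0,"z": 0,"rx": 0,"ry": 0,"rz": 0},
    {"x": 0,"y": 0,"z": 0,"rx": 0,"ry": 0,"rz": 0},
    {"x": 0,"y": 0,"z": 0,"rx": 0,"ry": 0,"rz": 0},
    {"x": 0,"y": 0,"z": 0,"rx": 0,"ry": 0,"rz": 0},
    {"x": 0,"y": 0,"z": 0,"rx": 0,"ry": 0,"rz": 0},
    {"x": 0,"y": 0,"z": 0,"rx": 0,"ry": 0,"rz": 0},
    {"x": 0,"y": 0,"z": 0,"rx": 0,"ry": 0,"rz": 0},
  ],
  jaw=-1,
)

```text
t: 15.3
eef_pos: [468.7, -229.1, 106.6]
tcp_rot: [3.142, 0.0, -0.395]
ft_force: [-0.1, 0.7, 0.1]
opening: 0.994
grip_force: 0.0
```

Call:
step_arm(
  plan=[
    {"x": 0,"y": 0,"z": -0.2,"rx": 0,"ry": 0,"rz": 0},
    {"x": 0,"y": 0,"z": -0.4,"rx": 0,"ry": 0,"rz": 0},
    {"x": 0,"y": 0,"z": -0.4,"rx": 0,"ry": 0,"rz": 0},
    {"x": 0,"y": 0,"z": -0.4,"rx": 0,"ry": 0,"rz": 0},
    {"x": 0,"y": 0,"z": -0.4,"rx": 0,"ry": 0,"rz": 0},
    {"x": 0,"y": 0,"z": -0.4,"rx": 0,"ry": 0,"rz": 0},
    {"x": 0,"y": 0,"z": -0.4,"rx": 0,"ry": 0,"rz": 0},
    {"x": 0,"y": 0,"z": -0.4,"rx": 0,"ry": 0,"rz": 0},
    {"x": 0,"y": 0,"z": -0.2,"rx": 0,"ry": 0,"rz": 0},
    {"x": 0,"y": 0,"z": 0,"rx": 0,"ry": 0,"rz": 0},
  ],
)

```text
t: 16.13
eef_pos: [469.1, -229.3, 188.0]
tcp_rot: [3.141, -0.002, -0.395]
ft_force: [0.1, 0.2, 0.4]
opening: 1.005
grip_force: 0.0
```

```bash
python3 -c "
from h import *
c=cam('scene');P=cloud(c);im=c['image']
hsv=cv2.cvtColor(im,cv2.COLOR_RGB2HSV).astype(int);H,S=hsv[...,0],hsv[...,1]
near=(np.hypot(P[...,0]-468,P[...,1]+229)<150)&(P[...,2]>60)
a=P[near&((H<8)|(H>172))&(S>150)];print(len(a),a.mean(0).round(1),np.percentile(a[:,2],[2,98]))
p=P[near&(S<60)&(P[...,2]>130)&(P[...,2]<155)&(np.array(im).min(2)>150)];print(len(p),p.mean(0).round(1),np.linalg.svd(p-p.mean(0))[2][2] if len(p)<5000 else '')
go(469.4+82*.923,-229.3-82*.385,170,-.395)
cv2.imwrite('pics/c4.png',cv2.resize(im[80:200,220:340],(600,600),interpolation=2)[:,:,::-1])"
```

```text
93 [ 530.1 -258.6  172. ] [124.4748642  472.76911121]
457 [ 415.4 -203.5  141.6] [0.00946748 0.03917879 0.99918736]
t 16.18 pos [ 468.9 -229.2  187.1] rpy [ 3.141e+00 -1.000e-03 -3.950e-01] F [ 0.3 -0.6 -1.1] op 1.002 gf 0.0
 shift units [ 3.3  -0.    0.69] /10 [ 0.33  -0.     0.069]
 rot units [ 0.003 -0.01  -0.002]
```

View pics/c4.png

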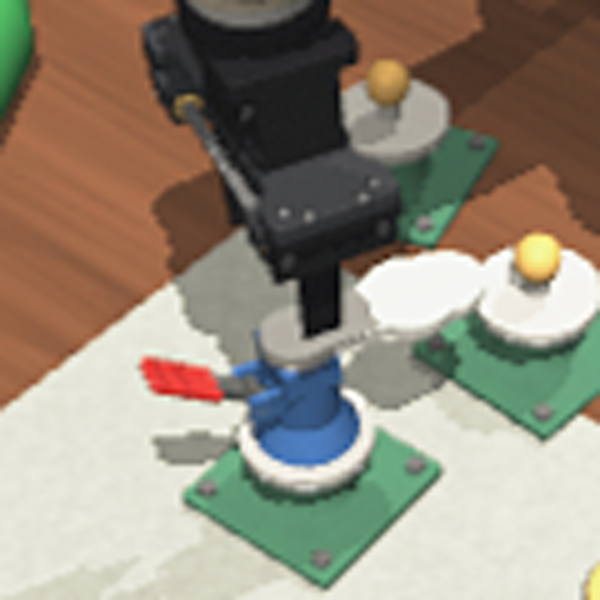

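The head sits centred on the collar with its lever raised: cup at (305,430), paddle at (182,380) in the crop. I close the jaws and move over the paddle.

Call:
step_arm(
  plan=[
    {"x": 0.33,"y": 0,"z": 0,"rx": 0,"ry": 0,"rz": 0},
    {"x": 0.33,"y": 0,"z": 0,"rx": 0,"ry": 0,"rz": 0},
    {"x": 0.33,"y": 0,"z": 0,"rx": 0,"ry": 0,"rz": 0},
    {"x": 0.33,"y": 0,"z": 0,"rx": 0,"ry": 0,"rz": 0},
    {"x": 0.33,"y": 0,"z": 0,"rx": 0,"ry": 0,"rz": 0},
    {"x": 0.33,"y": 0,"z": 0,"rx": 0,"ry": 0,"rz": 0},
    {"x": 0.33,"y": 0,"z": 0,"rx": 0,"ry": 0,"rz": 0},
    {"x": 0.33,"y": 0,"z": 0,"rx": 0,"ry": 0,"rz": 0},
    {"x": 0.33,"y": 0,"z": 0,"rx": 0,"ry": 0,"rz": 0},
    {"x": 0.33,"y": 0,"z": 0,"rx": 0,"ry": 0,"rz": 0},
  ],
  jaw=1,
)

```text
t: 17.02
eef_pos: [545.6, -261.2, 186.6]
tcp_rot: [3.142, 0.0, -0.395]
ft_force: [-0.1, -0.1, 1.0]
opening: 0.352
grip_force: 0.0
```

Call:
step_arm(
  plan=[
    {"x": 0,"y": 0,"z": 0,"rx": 0,"ry": 0,"rz": 0},
    {"x": 0,"y": 0,"z": 0,"rx": 0,"ry": 0,"rz": 0},
    {"x": 0,"y": 0,"z": 0,"rx": 0,"ry": 0,"rz": 0},
    {"x": 0,"y": 0,"z": 0,"rx": 0,"ry": 0,"rz": 0},
    {"x": 0,"y": 0,"z": 0.2,"rx": 0,"ry": 0,"rz": 0},
    {"x": 0,"y": 0,"z": 0.2,"rx": 0,"ry": 0,"rz": 0},
    {"x": 0,"y": 0,"z": 0.2,"rx": 0,"ry": 0,"rz": 0},
    {"x": 0,"y": 0,"z": 0.2,"rx": 0,"ry": 0,"rz": 0},
    {"x": 0,"y": 0,"z": 0.2,"rx": 0,"ry": 0,"rz": 0},
    {"x": 0,"y": 0,"z": 0,"rx": 0,"ry": 0,"rz": 0},
  ],
)

```text
t: 17.85
eef_pos: [544.5, -260.6, 160.3]
tcp_rot: [-3.141, 0.002, -0.395]
ft_force: [-0.6, -0.3, 0.0]
opening: 0.006
grip_force: 0.0
```

Now I press slowly: 45 mm first, then the last bit.

Call:
step_arm(
  plan=[
    {"x": 0,"y": 0,"z": 0.2,"rx": 0,"ry": 0,"rz": 0},
    {"x": 0,"y": 0,"z": 0.2,"rx": 0,"ry": 0,"rz": 0},
    {"x": 0,"y": 0,"z": 0.2,"rx": 0,"ry": 0,"rz": 0},
    {"x": 0,"y": 0,"z": 0.2,"rx": 0,"ry": 0,"rz": 0},
    {"x": 0,"y": 0,"z": 0.2,"rx": 0,"ry": 0,"rz": 0},
    {"x": 0,"y": 0,"z": 0,"rx": 0,"ry": 0,"rz": 0},
    {"x": 0,"y": 0,"z": 0,"rx": 0,"ry": 0,"rz": 0},
    {"x": 0,"y": 0,"z": 0,"rx": 0,"ry": 0,"rz": 0},
    {"x": 0,"y": 0,"z": 0,"rx": 0,"ry": 0,"rz": 0},
    {"x": 0,"y": 0,"z": 0,"rx": 0,"ry": 0,"rz": 0},
  ],
)

```text
t: 18.68
eef_pos: [544.8, -260.8, 136.7]
tcp_rot: [3.142, -0.0, -0.395]
ft_force: [-0.9, -0.8, 0.5]
opening: 0.005
grip_force: 0.0
```

Call:
step_arm(
  plan=[
    {"x": 0,"y": 0,"z": 0.1,"rx": 0,"ry": 0,"rz": 0},
    {"x": 0,"y": 0,"z": 0.1,"rx": 0,"ry": 0,"rz": 0},
    {"x": 0,"y": 0,"z": 0.1,"rx": 0,"ry": 0,"rz": 0},
    {"x": 0,"y": 0,"z": 0.1,"rx": 0,"ry": 0,"rz": 0},
    {"x": 0,"y": 0,"z": 0.1,"rx": 0,"ry": 0,"rz": 0},
    {"x": 0,"y": 0,"z": 0.1,"rx": 0,"ry": 0,"rz": 0},
    {"x": 0,"y": 0,"z": 0.1,"rx": 0,"ry": 0,"rz": 0},
    {"x": 0,"y": 0,"z": 0.1,"rx": 0,"ry": 0,"rz": 0},
    {"x": 0,"y": 0,"z": 0,"rx": 0,"ry": 0,"rz": 0},
    {"x": 0,"y": 0,"z": 0,"rx": 0,"ry": 0,"rz": 0},
  ],
)

```text
t: 19.52
eef_pos: [544.6, -260.7, 116.3]
tcp_rot: [-3.142, 0.001, -0.395]
ft_force: [-0.9, 1.3, 0.5]
opening: 0.007
grip_force: 0.0
```

Call:
step_arm(
  plan=[
    {"x": 0,"y": 0,"z": 0.06,"rx": 0,"ry": 0,"rz": 0},
    {"x": 0,"y": 0,"z": 0.06,"rx": 0,"ry": 0,"rz": 0},
    {"x": 0,"y": 0,"z": 0.06,"rx": 0,"ry": 0,"rz": 0},
    {"x": 0,"y": 0,"z": 0.06,"rx": 0,"ry": 0,"rz": 0},
    {"x": 0,"y": 0,"z": 0.06,"rx": 0,"ry": 0,"rz": 0},
    {"x": 0,"y": 0,"z": 0,"rx": 0,"ry": 0,"rz": 0},
    {"x": 0,"y": 0,"z": 0,"rx": 0,"ry": 0,"rz": 0},
    {"x": 0,"y": 0,"z": 0,"rx": 0,"ry": 0,"rz": 0},
    {"x": 0,"y": 0,"z": 0,"rx": 0,"ry": 0,"rz": 0},
    {"x": 0,"y": 0,"z": 0,"rx": 0,"ry": 0,"rz": 0},
  ],
)

```text
t: 20.35
eef_pos: [544.8, -260.8, 109.1]
tcp_rot: [3.142, 0.0, -0.395]
ft_force: [-0.4, 0.3, -0.2]
opening: 0.008
grip_force: 0.0
```

```bash
python3 -c "
from h import *
c=cam('scene');P=cloud(c);im=c['image'];go(544.6,-260.7,108,-.395)
cv2.imwrite('pics/c5.png',cv2.resize(im[90:200,220:330],(600,600),interpolation=2)[:,:,::-1])"
```

```text
t 20.4 pos [ 544.8 -260.8  109.1] rpy [ 3.142  0.    -0.395] F [ 0.4 -0.6  0.2] op 0.002 gf 0.0
 shift units [-0.01 -0.    0.04] /10 [-0.001 -0.     0.004]
 rot units [ 0.001  0.001 -0.002]
```

View pics/c5.png

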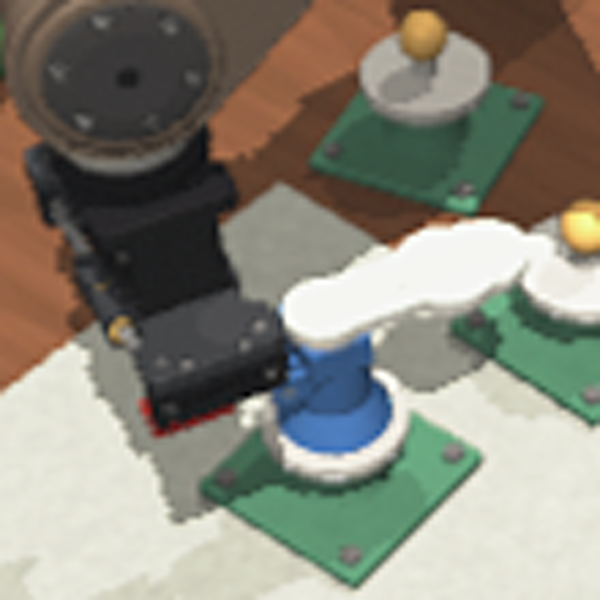

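The lever is pushed nearly level: the red is visible under the jaws at (185,410). I press a little more until the stop can be felt.

Call:
step_arm(
  plan=[
    {"x": 0,"y": 0,"z": 0.03,"rx": 0,"ry": 0,"rz": 0},
    {"x": 0,"y": 0,"z": 0.03,"rx": 0,"ry": 0,"rz": 0},
    {"x": 0,"y": 0,"z": 0.03,"rx": 0,"ry": 0,"rz": 0},
    {"x": 0,"y": 0,"z": 0,"rx": 0,"ry": 0,"rz": 0},
    {"x": 0,"y": 0,"z": 0,"rx": 0,"ry": 0,"rz": 0},
    {"x": 0,"y": 0,"z": 0,"rx": 0,"ry": 0,"rz": 0},
    {"x": 0,"y": 0,"z": 0,"rx": 0,"ry": 0,"rz": 0},
    {"x": 0,"y": 0,"z": 0,"rx": 0,"ry": 0,"rz": 0},
    {"x": 0,"y": 0,"z": 0,"rx": 0,"ry": 0,"rz": 0},
    {"x": 0,"y": 0,"z": 0,"rx": 0,"ry": 0,"rz": 0},
  ],
)

```text
t: 21.23
eef_pos: [545.4, -261.1, 107.6]
tcp_rot: [3.141, -0.002, -0.395]
ft_force: [0.0, 1.1, 5.9]
opening: 0.004
grip_force: 3.3
```

The stop is felt at 5.9 N and z 107.6, so the lever is level. I rise and move clear, then check.

Call:
step_arm(
  plan=[
    {"x": 0,"y": 0,"z": -0.1,"rx": 0,"ry": 0,"rz": 0},
    {"x": 0,"y": 0,"z": -0.4,"rx": 0,"ry": 0,"rz": 0},
    {"x": 0,"y": 0,"z": -0.6,"rx": 0,"ry": 0,"rz": 0},
    {"x": 0,"y": 0,"z": -0.6,"rx": 0,"ry": 0,"rz": 0},
    {"x": 0,"y": 0,"z": -0.6,"rx": 0,"ry": 0,"rz": 0},
    {"x": 0,"y": 0,"z": -0.6,"rx": 0,"ry": 0,"rz": 0},
    {"x": 0,"y": 0,"z": -0.6,"rx": 0,"ry": 0,"rz": 0},
    {"x": 0,"y": 0,"z": -0.6,"rx": 0,"ry": 0,"rz": 0},
    {"x": 0,"y": 0,"z": -0.4,"rx": 0,"ry": 0,"rz": 0},
    {"x": 0,"y": 0,"z": 0,"rx": 0,"ry": 0,"rz": 0},
  ],
)

```text
t: 22.07
eef_pos: [545.5, -261.2, 221.8]
tcp_rot: [3.141, -0.003, -0.395]
ft_force: [-0.1, -0.2, -0.2]
opening: 0.006
grip_force: 0.0
```

```bash
python3 -c "
from h import *
c=cam('scene');P=cloud(c);im=c['image'];go(544.6,-260.7,108,-.395)
hsv=cv2.cvtColor(im,cv2.COLOR_RGB2HSV).astype(int);H,S=hsv[...,0],hsv[...,1]
near=(np.hypot(P[...,0]-468,P[...,1]+229)<150)&(P[...,2]>60)&(P[...,2]<160)
a=P[near&((H<8)|(H>172))&(S>150)];print('red',len(a),a.mean(0).round(1),np.percentile(a[:,2],[2,50,98]))
p=P[near&(S<60)&(P[...,2]>130)&(im.min(2)>150)];n=np.linalg.svd(p-p.mean(0),full_matrices=False)[2][2];print('plate',len(p),p.mean(0).round(1),n.round(3))
cv2.imwrite('pics/c6.png',im[:,:,::-1])"
```

```text
t 22.12 pos [ 545.1 -260.9  220.3] rpy [ 3.141e+00 -2.000e-03 -3.950e-01] F [-0.  -0.4 -0.8] op 0.005 gf 0.0
 shift units [-0.03 -0.    4.49] /10 [-0.003 -0.     0.449]
 rot units [ 0.004 -0.018 -0.002]
red 108 [ 545.4 -259.5  108.5] [103.44910899 108.7691096  112.59782947]
plate 578 [ 423.7 -207.6  141.4] [-0.023 -0.042 -0.999]
```

View pics/c6.png

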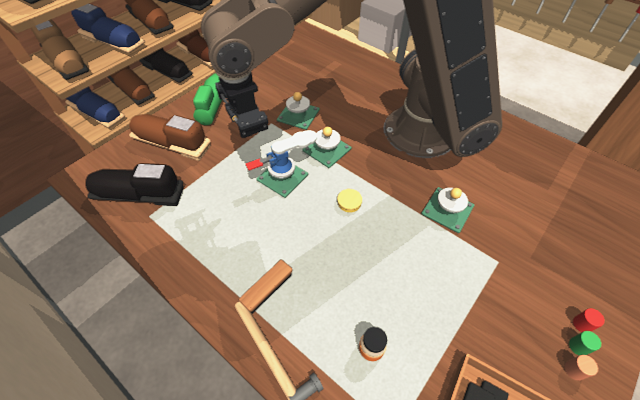

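The head is seated with the red lever level (paddle at (255,165), z about 108), and the tin, brush and jar are where they were. One check remains: whether the fitted plate tilt is only camera bias.

```bash
python3 -c "
from h import *
def fit(P,im,xy,zr):
    S=cv2.cvtColor(im,cv2.COLOR_RGB2HSV)[...,1]
    m=(np.hypot(P[...,0]-xy[0],P[...,1]-xy[1])<150)&(S<60)&(P[...,2]>zr[0])&(P[...,2]<zr[1])&(im.min(2)>150)
    p=P[m]
    A=np.c_[p[:,:2]-p[:,:2].mean(0),np.ones(len(p))]
    for _ in range(5):
        k=np.linalg.lstsq(A,p[:,2],rcond=None)[0];g=abs(A@k-p[:,2])<3;A,p=A[g],p[g]
    print(len(p),p.mean(0).round(1),k.round(3))
z=np.load('scene0.npz');fit(z['P'],z['im'],(441,212),(70,100))
c=cam('scene');fit(cloud(c),c['image'],(420,-208),(125,160))
"
```

```text
700 [439.3 211.4  84.1] [-5.0000e-03 -1.4000e-02  8.4102e+01]
484 [ 420.4 -207.9  141.8] [-6.00000e-03 -2.30000e-02  1.41729e+02]
```

Tilt relative to the start is about 0.01 rad, so the head is flat. I hand in.

```bash
python3 -c "
from cell import *
print(job_done())"
```

```text
the job is handed in; nothing more can be done
None
```

The anvil head sits flat on the farthest jack with its red lever pressed down to the stop, the tin, brush and jar look untouched in the last picture, and the job was handed in at about 22 s; no verdict was returned.

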